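Switch on the memory stick's port on the hub

ROBOT

A 6-joint arm with a two-finger parallel gripper is mounted at the origin on a cart in front of the work surface, level with it; the furniture and walls round the work are solid. World frame = base frame: x ahead of the robot, y to its left, z up, the work surface at z = 0. Lengths are in m, angles in rad, forces in N, time in s.
With the tool pointing down it reaches from about 0.25 to 0.725 m from the base axis. Payload 4 kg.
Tool frame: the origin (TCP) lies midway between the tips of the shut fingers; the grasp point (between the pads) lies 19 mm behind it (bot.grip_point_offset is the distance from the TCP to the grasp point, in m); z points along the fingers, y is the line along which they close (so a half turn about z gives the same grasp; the last joint's range is limited). The gripper opens to 85 mm and grips with 20 to 120 N. Pads are 22 mm wide; open, the fingers measure 114 mm over their backs; the gripper's body (76 mm by 85 mm) begins 54 mm behind the grasp point. The pads swing forward as they close: fully open they stand 13 mm farther back than shut.
Start: joints at [-1.211, 0.241, 0.005, 1.335, 0, 1.571], TCP at [0.176, -0.468, 0.231] pointing down, gripper open.
Joint ranges: [-2.72, 2.72], [-1.05, 1.87], [-1.09, 1.28], [-1.99, 2.15], [-1.42, 1.44], [-3.14, 3.14]. Speed limits (rad/s): [2.79, 2.79, 3.14, 3.14, 3.14, 3.14].

INTERFACE

Orientations are given as a unit quaternion [x, y, z, w].
In Python, from workcell import bot gives the robot as it stands.
- The arm moves only by the tool step_arm, never from a script. Its argument "targets" is text: rows parted by semicolons, each of 7 numbers parted by spaces: the opening, from -1 (shut) to 1 (fully open), so that 0 is half open, then the shift along the world's x, y, z normalised to -1 to 1, where 1 is 0.5 m, then the turn, a rotation vector about the world's x, y, z normalised to -1 to 1, where 1 is pi/4 rad. In form: gripper x y z wx wy wz; .... A call has 1 to 10 rows; each row is the pose to reach, as a shift and turn from the pose commanded when the call began; what a row does not reach only later rows make up. A row lasts 1/12 s, in which the tool goes at most 41.7 mm and 7.16 degrees, less where a joint would pass 70% of its speed; a pose out of reach is approached as far as the arm can. A call with a number of a shift or a turn outside -1 to 1 is refused whole. A call with a gripper value outside its range is refused whole. The fingers move at their own pace and stop on an object; the grip force is fixed at half the most. Time passes only in rows, so rows that repeat a pose let the fingers close. It gives the time, the measured TCP pose, the force, the opening and the grip force at its end, in the units of the state.
- bot.get_obs(): the state, without advancing time (a new reading comes with each control period).
- bot.camera(name): name is "scene" or "top" or "wrist"; returns the picture (384x512x3 uint8, red, green, blue); there is no depth.
- bot.camera_info(name): a dict with "vertical_fov" (degrees; the focal length in pixels is half the picture's height over the tangent of half this angle, whatever the lens; pixels are square), "cx", "cy" (the principal point, pixels), "pose" (4x4, takes a point from camera to world coordinates). Camera axes: x right, y up, looking along -z (the intrinsics and any distortion apply to the point x, -y, -z); pixel columns grow to the right and rows downward; lengths in m; the calibration is good to about 2 mm. A picture is of the moment at which its call begins: read the wrist's pose just before it. camera_info takes no time and is no camera call; for the wrist camera it gives the pose at the moment of the call.
- bot.job_done(): hands the job in; it is judged then, once.
The state is a dict: "clock": time; "joint_pos": joint angles; "joint_vel": joint speeds; "tau": joint torques, N m; "eef_pos": TCP position; "tool_rot": TCP orientation; "ft_force": force on the tool from outside, world axes, zero at the start; "ft_torque": the same for the moment, N m; "grip_width": finger opening in m; "grasp_force": force on a finger pad.
Only numpy, scipy, OpenCV 4.12 (cv2) and the standard library are available. Lean on these libraries where they do the work, as an engineer would, in place of code of your own. Each camera call takes 0.05 s, during which the arm holds its last target. There are 200 camera calls.

TASK

Take the stylus from its stand and, with its tip, flip the rocker switch of the port that holds the orange memory stick fully on (push down the half next to the ports). Do not touch the hub with the gripper, leave the other four switches off and the loose things lying around undisturbed. Then put the stylus back upright, all the way down in its stand, and let go.

Things in the scene. Friction and masses are not known exactly. Their poses are not given: they have to be found in the camera images.
- hub: grey hub fixed to the desk, 100 x 150 x 36 mm; origin under its centre, x from rockers to ports (away from robot), y left, z up. On top at x = -20 mm five rockers, 22 mm apart, 1 to 5 from y = +44 mm (left) to -44 mm; behind each, at x = +30 mm, the port it switches. Black ribs 3 mm thick, tops 48 mm above the desk, between the rockers, 19 mm clear from rib to rib.
- orange_stick: orange memory stick standing in one of the five ports, fixed there, 9 x 17 mm, rising 32 mm above the hub's top; origin at its foot, on the port. Which port it is in changes. A black dongle (15 mm high) and three flat blue dust caps (5 mm) fill the other ports.
- stylus: loose round stylus, 145 mm long, 35 g, upright in its stand; origin at the centre of its tip (lower end), z along it to the upper end. White tip, flat end 6 mm across, widening to 10 mm at 10 mm up; steel shaft 10 mm across up to 75 mm; black grip 13 mm across from 75 to 140 mm; red end cap. At the start the tip rests on the floor of the stand's hole, 8 mm above the desk.
- stylus_stand: stand fixed to the desk: 50 x 50 x 60 mm aluminium block on a 78 x 78 x 8 mm black foot; origin at the centre of its underside. A vertical hole in the middle of the block, 12 mm in diameter, 52 mm deep (its floor is 8 mm above the desk), 3 mm chamfer at the mouth.
- stand_mouth (a point): centre of the mouth of the stand's hole, 60 mm above the desk
- tin_yellow: loose yellow tin, 55 mm in diameter, 22 mm high, a bystander; origin under its centre
- paste_tub: loose small cream-coloured tub, 45 mm in diameter, 16 mm high, a bystander; origin under its centre
- phone_frame: loose phone frame lying flat, 62 x 135 x 10 mm, a bystander; origin under its centre
- side_cutters: loose side cutters with orange grips lying flat, 117 x 49 x 12 mm, a bystander; origin under its centre
- rocker_1 (a joint): angle of rocker 1 (1 = leftmost): white see-saw, 30 mm long in hub x, 14 mm wide, 8 mm thick, pivot along hub y, 42 mm above the desk. 0 = off: port-side half (red line on it) raised by 0.3 rad; 0.6 = on: that half down by 0.3 rad. It turns stiffly (about 3 N on the port-side half), has no spring and stays where it is left.
- press_1 (a point): point on the top face of rocker 1, on its port-side half, 11 mm from the pivot: where to push it down to switch it on. It is about 49 mm above the desk when off and 43 mm when on; it moves with the rocker.
- port_1 (a point): port 1, on the hub's top, 36 mm above the desk, 50 mm behind the pivot of rocker 1
- rocker_2 (a joint): angle of rocker 2 (1 = leftmost): white see-saw, 30 mm long in hub x, 14 mm wide, 8 mm thick, pivot along hub y, 42 mm above the desk. 0 = off: port-side half (red line on it) raised by 0.3 rad; 0.6 = on: that half down by 0.3 rad. It turns stiffly (about 3 N on the port-side half), has no spring and stays where it is left.
- press_2 (a point): point on the top face of rocker 2, on its port-side half, 11 mm from the pivot: where to push it down to switch it on. It is about 49 mm above the desk when off and 43 mm when on; it moves with the rocker.
- port_2 (a point): port 2, on the hub's top, 36 mm above the desk, 50 mm behind the pivot of rocker 2
- rocker_3 (a joint): angle of rocker 3 (1 = leftmost): white see-saw, 30 mm long in hub x, 14 mm wide, 8 mm thick, pivot along hub y, 42 mm above the desk. 0 = off: port-side half (red line on it) raised by 0.3 rad; 0.6 = on: that half down by 0.3 rad. It turns stiffly (about 3 N on the port-side half), has no spring and stays where it is left.
- press_3 (a point): point on the top face of rocker 3, on its port-side half, 11 mm from the pivot: where to push it down to switch it on. It is about 49 mm above the desk when off and 43 mm when on; it moves with the rocker.
- port_3 (a point): port 3, on the hub's top, 36 mm above the desk, 50 mm behind the pivot of rocker 3
- rocker_4 (a joint): angle of rocker 4 (1 = leftmost): white see-saw, 30 mm long in hub x, 14 mm wide, 8 mm thick, pivot along hub y, 42 mm above the desk. 0 = off: port-side half (red line on it) raised by 0.3 rad; 0.6 = on: that half down by 0.3 rad. It turns stiffly (about 3 N on the port-side half), has no spring and stays where it is left.
- press_4 (a point): point on the top face of rocker 4, on its port-side half, 11 mm from the pivot: where to push it down to switch it on. It is about 49 mm above the desk when off and 43 mm when on; it moves with the rocker.
- port_4 (a point): port 4, on the hub's top, 36 mm above the desk, 50 mm behind the pivot of rocker 4
- rocker_5 (a joint): angle of rocker 5 (1 = leftmost): white see-saw, 30 mm long in hub x, 14 mm wide, 8 mm thick, pivot along hub y, 42 mm above the desk. 0 = off: port-side half (red line on it) raised by 0.3 rad; 0.6 = on: that half down by 0.3 rad. It turns stiffly (about 3 N on the port-side half), has no spring and stays where it is left.
- press_5 (a point): point on the top face of rocker 5, on its port-side half, 11 mm from the pivot: where to push it down to switch it on. It is about 49 mm above the desk when off and 43 mm when on; it moves with the rocker.
- port_5 (a point): port 5, on the hub's top, 36 mm above the desk, 50 mm behind the pivot of rocker 5

How it is judged:
On the way, in this order (a step that is already met when the one before it is completed fails the run):
1. the stylus is lifted clear of its stand (tip more than 10 mm above the mouth) (height (world z) of stylus above 0.07 m), for 0.1 s.
2. the rocker of the orange stick's port is flipped on (over 0.48 rad) with the stylus tip at it (within 25 mm of its press point) (((horizontal distance between orange_stick and port_1 below 0.008 m and value of joint rocker_1 above 0.48 rad and distance between stylus and press_1 below 0.025 m) or (horizontal distance between orange_stick and port_2 below 0.008 m and value of joint rocker_2 above 0.48 rad and distance between stylus and press_2 below 0.025 m) or (horizontal distance between orange_stick and port_3 below 0.008 m and value of joint rocker_3 above 0.48 rad and distance between stylus and press_3 below 0.025 m) or (horizontal distance between orange_stick and port_4 below 0.008 m and value of joint rocker_4 above 0.48 rad and distance between stylus and press_4 below 0.025 m) or (horizontal distance between orange_stick and port_5 below 0.008 m and value of joint rocker_5 above 0.48 rad and distance between stylus and press_5 below 0.025 m))), for 0.1 s.
At the end, for the whole second after the job is handed in: the rocker of the port with the orange stick is on (over 0.48 of 0.6 rad), the other four are off (under 0.12 rad), and the stylus stands released and at rest in the stand's hole: tip within 8 mm of the hole's axis and less than 16 mm above the desk, tilted less than 0.15 rad (((horizontal distance between orange_stick and port_1 below 0.008 m and value of joint rocker_1 above 0.48 rad and value of joint each of rocker_2, rocker_3, rocker_4, rocker_5 below 0.12 rad) or (horizontal distance between orange_stick and port_2 below 0.008 m and value of joint rocker_2 above 0.48 rad and value of joint each of rocker_1, rocker_3, rocker_4, rocker_5 below 0.12 rad) or (horizontal distance between orange_stick and port_3 below 0.008 m and value of joint rocker_3 above 0.48 rad and value of joint each of rocker_1, rocker_2, rocker_4, rocker_5 below 0.12 rad) or (horizontal distance between orange_stick and port_4 below 0.008 m and value of joint rocker_4 above 0.48 rad and value of joint each of rocker_1, rocker_2, rocker_3, rocker_5 below 0.12 rad) or (horizontal distance between orange_stick and port_5 below 0.008 m and value of joint rocker_5 above 0.48 rad and value of joint each of rocker_1, rocker_2, rocker_3, rocker_4 below 0.12 rad)) and horizontal distance between stylus and stand_mouth below 0.008 m and height (world z) of stylus below 0.016 m and angle between stylus's own z axis and vertical below 0.15 rad and linear speed of stylus below 0.02 m/s); the robot touches nothing.
It fails at once if a rocker of another port is switched on (past 0.3 rad) ((not (horizontal distance between orange_stick and port_1 below 0.008 m) and value of joint rocker_1 above 0.3 rad) or (not (horizontal distance between orange_stick and port_2 below 0.008 m) and value of joint rocker_2 above 0.3 rad) or (not (horizontal distance between orange_stick and port_3 below 0.008 m) and value of joint rocker_3 above 0.3 rad) or (not (horizontal distance between orange_stick and port_4 below 0.008 m) and value of joint rocker_4 above 0.3 rad) or (not (horizontal distance between orange_stick and port_5 below 0.008 m) and value of joint rocker_5 above 0.3 rad)).
It fails at once if the gripper or arm touches the hub (over 1 N) (contact force between any of the fingers, the arm and hub above 1 N).
It fails at once if the yellow tin, the cream tub, the phone frame or the side cutters are shifted by more than 20 mm (distance of any of tin_yellow, paste_tub, phone_frame, side_cutters from where it was at the start of the episode above 0.02 m).
It also fails if it takes over 50 s, if anything falls off the work surface, if the arm or the gripper's body presses on something with over 40 N, if the wrist force passes 120 N, or if a joint passes its speed limit or range.

## Working session

There is one attempt and no reset: what is moved stays moved. The work goes in short steps, Python scripts to look and compute and a tool call to move; the robot and the scene stay as the last step left them, time stands still between calls to the robot, and variables do not carry over. Pictures are saved under pics/ and viewed, at most 10 in all, crops included, and the job is handed in when it is done.

Besides the shell and the picture viewer there is one more tool, called by a JSON object that holds its "api" and its "payload", one argument or row to a line. step_arm: Moves the arm, as the interface text tells. Scaled input: -1 to 1 covers 0.5 m each way for a shift and pi/4 rad each way for a turn. Its arguments: {"type":"object","properties":{"targets":{"type":"string"}},"required":["targets"]}

```bash
mkdir -p pics; ls; python3 - <<'E'
from workcell import bot
import cv2
for n in ("scene","top"):
    im=bot.camera(n); cv2.imwrite(f"pics/{n}0.png",cv2.resize(im[:,:,::-1],(800,600),interpolation=cv2.INTER_CUBIC))
    print(n,bot.camera_info(n))
print(bot.get_obs(), bot.grip_point_offset)
E
```

```text
pics
scene {'vertical_fov': 44.054299205381774, 'cx': 262.6283401607267, 'cy': 192.64693314981054, 'pose': array([[-0.56476034,  0.61526894, -0.54999081, -0.15803994],
       [-0.82506256, -0.40656847,  0.39239502,  0.39106421],
       [ 0.01781954,  0.67538597,  0.73724911,  1.08712193],
       [ 0.        ,  0.        ,  0.        ,  1.        ]])}
top {'vertical_fov': 46.40988527978131, 'cx': 256.3116016603384, 'cy': 187.49506305438146, 'pose': array([[ 0.02770581,  0.99593395, -0.08572021,  0.46185577],
       [-0.99958577,  0.02693466, -0.01013977, -0.13941815],
       [-0.0077897 ,  0.08596563,  0.99626765,  1.31745486],
       [ 0.        ,  0.        ,  0.        ,  1.        ]])}
{'clock': 0.1, 'joint_pos': array([-1.21099139e+00,  2.41347679e-01,  3.88238013e-03,  1.33518582e+00,
       -2.76111853e-07,  1.57081893e+00]), 'joint_vel': array([-0.00077782, -0.00283633,  0.0020574 , -0.00050719,  0.00124944,
       -0.00054536]), 'tau': array([ 4.94917385e-04, -3.73137939e+01,  2.53010058e+01,  1.08924220e-02,
        5.13946006e-06,  8.79662167e-06]), 'eef_pos': array([ 0.17585259, -0.46746929,  0.23050589]), 'tool_rot': array([ 9.83862748e-01,  1.78922424e-01, -1.66088057e-04, -9.12400097e-04]), 'ft_force': array([-0.35123601, -0.02789486,  0.37025324]), 'ft_torque': array([-0.01772702, -0.03723093, -0.02370744]), 'grasp_force': 0.0, 'grip_width': 0.08538421781894485} 0.0187
```

View pics/top0.png

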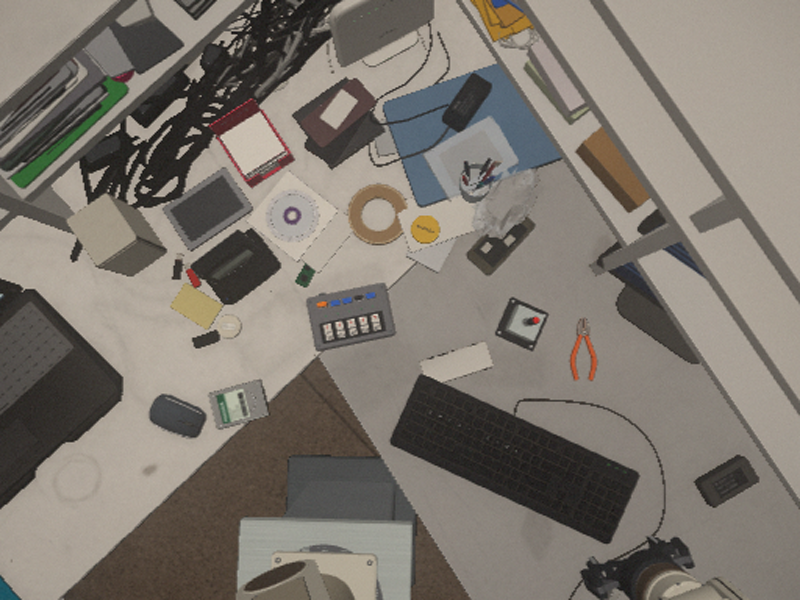

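View pics/scene0.png

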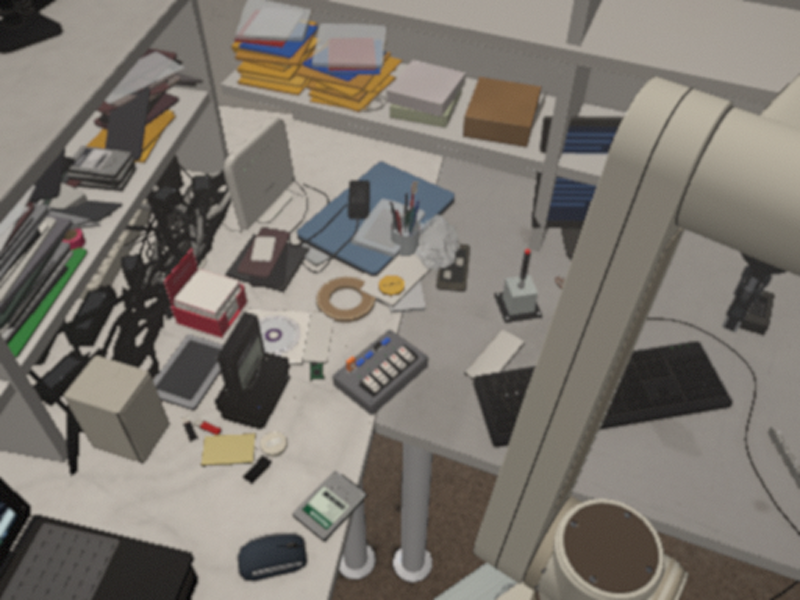

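The top view shows the hub at about (351,316). The orange stick is at (321,304), in the leftmost port, so port 1. The stand is at (522,322) with the red cap at (534,321).

```bash
cat > h.py <<'E'
from workcell import bot
import numpy as np, cv2
def cam(n):
    i=bot.camera_info(n); f=192/np.tan(np.radians(i["vertical_fov"]/2)); return i,f
def p2w(n,u,v,z,i=None):
    i,f=(cam(n) if i is None else (i,192/np.tan(np.radians(i["vertical_fov"]/2))))
    d=i["pose"][:3,:3]@np.array([(u-i["cx"])/f,-(v-i["cy"])/f,-1]); c=i["pose"][:3,3]
    return c+d*(z-c[2])/d[2]
def w2p(n,p,i=None):
    i,f=(cam(n) if i is None else (i,192/np.tan(np.radians(i["vertical_fov"]/2))))
    q=i["pose"][:3,:3].T@(np.array(p)-i["pose"][:3,3]); return np.array([i["cx"]+f*q[0]/-q[2], i["cy"]-f*q[1]/-q[2]])
E
python3 - <<'E'
from h import *
s=1.5625
for nm,u,v,z in [("stick",321,304,.06),("rock1",328,333,.042),("rock5",376,320,.042),("cap",534,321,.153),("block",522,322,.06),("footL",496,340,.008),("footR",548,305,.008),("tin",427,230,.02),("cutters",583,350,.01)]:
    print(nm,p2w("top",u/s,v/s,z).round(3))
for nm,u,v,z in [("cap",527,254,.150),("stick",351,362,.06)]: print("scene",nm,p2w("scene",u/s,v/s,z).round(3))
im=bot.camera("top"); i=bot.camera_info("top")
a=cv2.resize(im[170:240,185:275],(600,467),interpolation=cv2.INTER_CUBIC)
b=cv2.resize(im[180:240,310:360],(200,240),interpolation=cv2.INTER_CUBIC)
o=np.zeros((467,800,3),np.uint8);o[:,:600]=a;o[:240,600:]=b
cv2.imwrite("pics/c1.png",o[:,:,::-1])
print(bot.camera_info("wrist"))
E
```

```text
stick [0.546 0.016 0.06 ]
rock1 [0.495 0.004 0.042]
rock5 [ 0.521 -0.083  0.042]
cap [ 0.521 -0.351  0.153]
block [ 0.524 -0.346  0.06 ]
footL [ 0.491 -0.307  0.008]
footR [ 0.559 -0.403  0.008]
tin [ 0.693 -0.173  0.02 ]
cutters [ 0.477 -0.468  0.01 ]
scene cap [ 0.52  -0.351  0.15 ]
scene stick [0.546 0.012 0.06 ]
{'vertical_fov': 67.9202680791255, 'cx': 254.0994140816083, 'cy': 192.9785357260855, 'pose': array([[ 3.52492147e-01,  8.90441478e-01,  2.87859794e-01,
         2.49026472e-01],
       [-9.35814743e-01,  3.35477421e-01,  1.08192731e-01,
        -4.40118897e-01],
       [-2.31165897e-04, -3.07520527e-01,  9.51541419e-01,
         3.72444940e-01],
       [ 0.00000000e+00,  0.00000000e+00,  0.00000000e+00,
         1.00000000e+00]])}
```

View pics/c1.png

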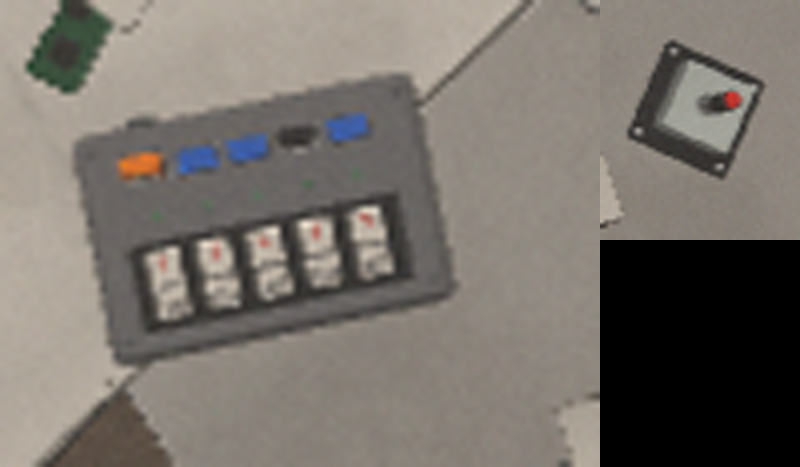

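The crop confirms the orange stick in port 1, with blue caps in 2, 3 and 5 and the dongle in 4. The stylus cap is at about (0.521, -0.351) in both cameras. I'll move above it and look from near.

{"api": "step_arm", "payload": {
  "targets": "1 0.69 0.234 0 0 0 0;1 0.69 0.234 0 0 0 0;1 0.69 0.234 0 0 0 0;1 0.69 0.234 0 0 0 0;1 0.69 0.234 0 0 0 0;1 0.69 0.234 0 0 0 0;1 0.69 0.234 0 0 0 0;1 0.69 0.234 0 0 0 0;1 0.69 0.234 0 0 0 0;1 0.69 0.234 0 0 0 0"
}}

```text
clock: 0.98
eef_pos: [0.5263, -0.3477, 0.2294]
tool_rot: [0.983, 0.182, 0.001, -0.001]
ft_force: [-0.3, 1.1, -0.5]
grip_width: 0.0855
grasp_force: 0.0
```

```bash
python3 - <<'E'
from h import *
o=bot.get_obs(); print(o["eef_pos"],o["tool_rot"],o["clock"],o["joint_pos"])
i=bot.camera_info("wrist"); im=bot.camera("wrist")
np.save("w1.npy",im); import pickle; pickle.dump(i,open("w1.pkl","wb"))
hsv=cv2.cvtColor(im,cv2.COLOR_RGB2HSV)
m=((hsv[...,0]<8)|(hsv[...,0]>172))&(hsv[...,1]>150)&(hsv[...,2]>90)
n,l,st,c=cv2.connectedComponentsWithStats(m.astype(np.uint8)); 
for k in range(1,n):
    if st[k,4]>20: print(st[k],c[k],p2w("wrist",*c[k],.152,i))
for p in [(.521,-.351,.153),(.524,-.346,.06),(.524,-.346,0.008)]: print(w2p("wrist",p,i))
cv2.imwrite("pics/w1.png",cv2.resize(im[:,:,::-1],(800,600)))
E
```

```text
[ 0.52627544 -0.34772352  0.22939657] [ 9.83247012e-01  1.82275213e-01  6.41290424e-04 -8.04889722e-04] 0.9833 [-5.84863916e-01  5.10663015e-01  3.96164675e-01  1.45649407e+00
  2.04889139e-03  2.19012847e+00]
[254 201  14  13 127] [260.49606299 206.75590551] [ 0.52399626 -0.35433035  0.152     ]
[255.40266215 209.01777025]
[251.85596962 175.47320298]
[252.1554868  165.55979056]
```

View pics/w1.png

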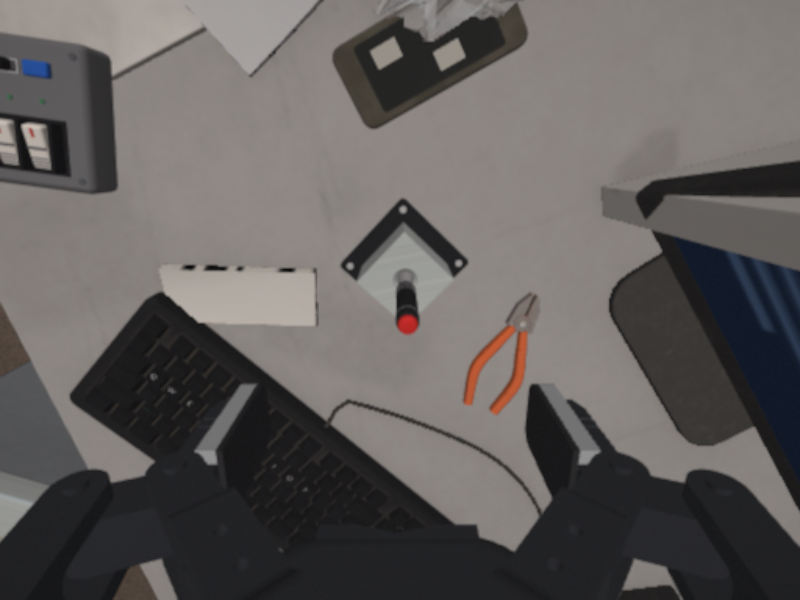

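The wrist view shows the stylus in its stand, with the cap at (407,324) and the hole mouth at (404,277). The cutters are to the right at (510,350), outside the finger footprint.

```bash
python3 - <<'E'
from h import *
import pickle
o=bot.get_obs(); print(o["eef_pos"],o["clock"],o["joint_vel"].round(4)); i0=pickle.load(open("w1.pkl","rb")); i=bot.camera_info("wrist")
print(i["pose"][:3,3]-i0["pose"][:3,3])
im=bot.camera("wrist"); hsv=cv2.cvtColor(im,cv2.COLOR_RGB2HSV)
m=((hsv[...,0]<8)|(hsv[...,0]>172))&(hsv[...,1]>150)&(hsv[...,2]>90)
n,l,st,c=cv2.connectedComponentsWithStats(m.astype(np.uint8)); 
for k in range(1,n):
    if st[k,4]>20: print(st[k],c[k],p2w("wrist",*c[k],.152,i))
print("foot holes")
s=1.5625
for u,v in [(403,209),(350,266),(459,263)]: print(p2w("wrist",u/s,v/s,.008,i0))
print("mouth",p2w("wrist",404/s,276/s,.06,i0))
for nm in ("top","scene"):
    im=bot.camera(nm); hsv=cv2.cvtColor(im,cv2.COLOR_RGB2HSV)
    m=((hsv[...,0]<8)|(hsv[...,0]>172))&(hsv[...,1]>150)&(hsv[...,2]>90)
    n,l,st,c=cv2.connectedComponentsWithStats(m.astype(np.uint8)); print(nm,[(c[k].round(1),p2w(nm,*c[k],.151).round(4)) for k in range(1,n) if st[k,4]>6])
E
```

```text
[ 0.52357198 -0.3489671   0.22958526] 1.0333 [-0.0547 -0.0391 -0.0494  0.0102 -0.0203 -0.0117]
[-2.31780504e-03 -1.27908279e-03 -2.91525773e-05]
[254 197  13  13 130] [260.27692308 203.06923077] [ 0.52398679 -0.35429846  0.152     ]
foot holes
[ 0.56458126 -0.33824144  0.008     ]
[ 0.50499799 -0.31391653  0.008     ]
[ 0.5400232  -0.39789195  0.008     ]
mouth [ 0.5254448  -0.35353162  0.06      ]
top [(array([173.5, 110. ]), array([0.7629, 0.0982, 0.151 ])), (array([123.2, 177.3]), array([0.5796, 0.2225, 0.151 ]))]
scene [(array([174.8,  27.2]), array([ 1.4523, -0.3158,  0.151 ])), (array([ 49.4, 154.2]), array([0.999 , 0.3169, 0.151 ])), (array([118. , 164.8]), array([0.8516, 0.1716, 0.151 ])), (array([108., 177.]), array([0.8216, 0.2132, 0.151 ])), (array([125.8, 205.5]), array([0.6986, 0.2146, 0.151 ])), (array([134.4, 273.8]), array([0.494 , 0.2819, 0.151 ]))]
```

{"api": "step_arm", "payload": {
  "targets": "1 0.006 -0.007 0 0 0 0;1 0.006 -0.007 -0.06 0 0 0;1 0.006 -0.007 -0.12 0 0 0;1 0.006 -0.007 -0.18 0 0 0;1 0.006 -0.007 -0.23 0 0 0;1 0.006 -0.007 -0.26 0 0 0;1 0.006 -0.007 -0.26 0 0 0;1 0.006 -0.007 -0.26 0 0 0"
}}

```text
clock: 1.85
eef_pos: [0.5227, -0.3552, 0.101]
tool_rot: [0.984, 0.178, -0.001, -0.001]
ft_force: [1.4, -0.3, 0.7]
grip_width: 0.0854
grasp_force: 0.0
```

```bash
python3 - <<'E'
from h import *
o=bot.get_obs(); print(o["eef_pos"],o["tool_rot"],o["ft_force"])
im=bot.camera("wrist"); i=bot.camera_info("wrist")
cv2.imwrite("pics/w2.png",cv2.resize(im[:,:,::-1],(800,600)))
hsv=cv2.cvtColor(im,cv2.COLOR_RGB2HSV)
m=((hsv[...,0]<8)|(hsv[...,0]>172))&(hsv[...,1]>150)&(hsv[...,2]>90)
n,l,st,c=cv2.connectedComponentsWithStats(m.astype(np.uint8)); 
for k in range(1,n):
    if st[k,4]>20: print(st[k],c[k],p2w("wrist",*c[k],.152,i))
E
```

```text
[ 0.52266278 -0.3551813   0.10102397] [ 9.84038378e-01  1.77954308e-01 -6.43358894e-04 -5.65870873e-04] [ 1.38481709 -0.29630712  0.74487212]
[240 295  27  26 556] [253.08093525 307.53057554] [ 0.52475766 -0.35482856  0.152     ]
```

View pics/w2.png

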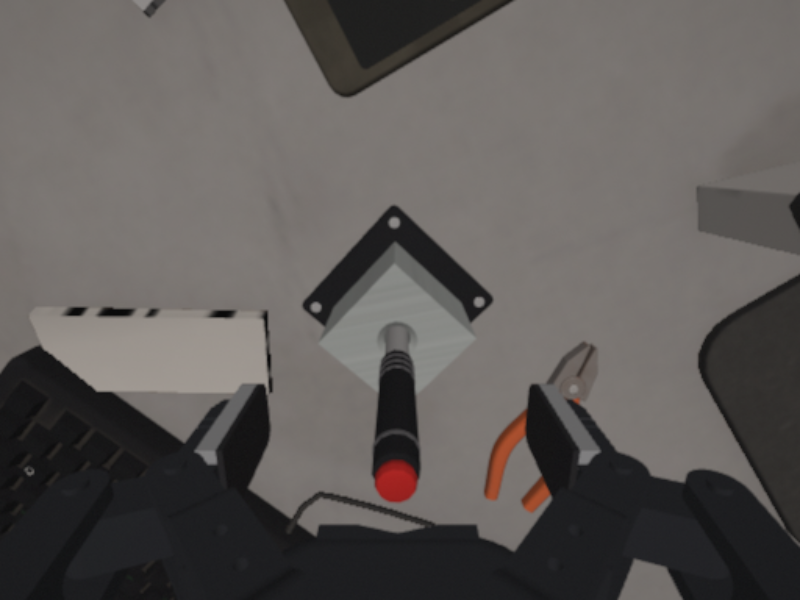

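The stylus sits between the pads, with its cap at (396,481) and centred sideways. Closing now.

{"api": "step_arm", "payload": {
  "targets": "-1 0 0 0 0 0 0;-1 0 0 0 0 0 0;-1 0 0 0 0 0 0;-1 0 0 0 0 0 0;-1 0 0 0 0 0 0;-1 0 0 0 0 0 0;-1 0 0 0 0 0 0;-1 0 0 0 0 0 0;-1 0 0 0 0 0 0;-1 0 0 0 0 0 0"
}}

```text
clock: 2.73
eef_pos: [0.5242, -0.3545, 0.1017]
tool_rot: [0.984, 0.179, 0.0, 0.0]
ft_force: [-0.7, 1.0, 3.0]
grip_width: 0.0116
grasp_force: 58.4
```

{"api": "step_arm", "payload": {
  "targets": "-1 0 0 0.03 0 0 0;-1 0 0 0.06 0 0 0;-1 0 0 0.11 0 0 0;-1 0 0 0.17 0 0 0;-1 0 0 0.22 0 0 0;-1 0 0 0.26 0 0 0;-1 0 0 0.26 0 0 0;-1 0 0 0.26 0 0 0;-1 0 0 0.26 0 0 0"
}}

```text
clock: 3.48
eef_pos: [0.5236, -0.3542, 0.2299]
tool_rot: [0.984, 0.179, -0.001, -0.001]
ft_force: [0.5, 0.7, 0.0]
grip_width: 0.0113
grasp_force: 58.7
```

```bash
python3 - <<'E'
from h import *
s=1.5625
# hub pose from the crop (crop scale 6.667, origin 185,170)
f=lambda x,y,z:p2w("top",185+x/6.667,170+y/6.667,z)
C=[f(80,140,.036),f(412,78,.036),f(455,293,.036),f(120,362,.036)]
print(np.array(C).round(4)); print("ctr",np.mean(C,0))
for k,(x,y) in enumerate([(167,283),(219,273),(271,262),(322,251),(373,243)]): print("rock",k+1,f(x,y,.045).round(4))
for k,(x,y) in enumerate([(140,164),(198,158),(247,150),(297,137),(348,128)]): print("port",k+1,f(x,y,.068 if k==0 else .045).round(4))
print(bot.get_obs()["eef_pos"],bot.get_obs()["ft_force"])
E
```

```text
[[ 0.5574  0.0437  0.036 ]
 [ 0.5881 -0.0986  0.036 ]
 [ 0.496  -0.1197  0.036 ]
 [ 0.4626  0.0228  0.036 ]]
ctr [ 0.5260347  -0.03794078  0.036     ]
rock 1 [0.4967 0.0029 0.045 ]
rock 2 [ 0.5015 -0.0191  0.045 ]
rock 3 [ 0.5068 -0.0411  0.045 ]
rock 4 [ 0.5121 -0.0627  0.045 ]
rock 5 [ 0.5161 -0.0843  0.045 ]
port 1 [0.5456 0.0135 0.068 ]
port 2 [ 0.5504 -0.0084  0.045 ]
port 3 [ 0.5544 -0.0292  0.045 ]
port 4 [ 0.5605 -0.0504  0.045 ]
port 5 [ 0.565  -0.0721  0.045 ]
[ 0.52357601 -0.35419281  0.22989959] [4.95006320e-01 6.90158542e-01 2.24833442e-04]
```

{"api": "step_arm", "payload": {
  "targets": "-1 -0.003 0.06 0 0 0 0;-1 -0.006 0.14 0 0 0 0;-1 -0.01 0.22 0 0 0 0;-1 -0.014 0.3 0 0 0 0;-1 -0.018 0.38 0 0 0 0;-1 -0.022 0.46 0 0 0 0;-1 -0.026 0.54 0 0 0 0;-1 -0.03 0.62 0 0 0 0;-1 -0.033 0.68 0 0 0 0;-1 -0.033 0.719 0 0 0 0"
}}

```text
clock: 4.32
eef_pos: [0.5057, 0.008, 0.2294]
tool_rot: [0.984, 0.18, -0.002, -0.001]
ft_force: [-0.1, -0.1, 0.1]
grip_width: 0.0116
grasp_force: 58.7
```

{"api": "step_arm", "payload": {
  "targets": "-1 0 0 -0.04 0 0 0;-1 0 0 -0.08 0 0 0;-1 0 0 -0.08 0 0 0;-1 0 0 -0.08 0 0 0;-1 0 0 -0.08 0 0 0"
}}

```text
clock: 4.73
eef_pos: [0.5073, 0.0048, 0.1911]
tool_rot: [0.984, 0.179, -0.001, -0.0]
ft_force: [-0.6, 0.6, -1.2]
grip_width: 0.0113
grasp_force: 58.7
```

```bash
python3 - <<'E'
from h import *
o=bot.get_obs(); print(o["eef_pos"],o["tool_rot"],o["ft_force"])
im=bot.camera("wrist"); i=bot.camera_info("wrist"); 
import pickle; pickle.dump(i,open("w3.pkl","wb"))
cv2.imwrite("pics/w3.png",cv2.resize(im[100:340,96:416,::-1],(800,600),interpolation=cv2.INTER_CUBIC))
e=o["eef_pos"]; print("tip exp",(w2p("wrist",e-[0,0,.0935],i)-[96,100])*2.5)
E
```

```text
[0.50726482 0.00478352 0.1910748 ] [ 9.83899748e-01  1.78720031e-01 -6.52556251e-04 -9.93571989e-05] [-0.62341506  0.56887075 -1.22699791]
tip exp [393.70448946 239.00290763]
```

View pics/w3.png

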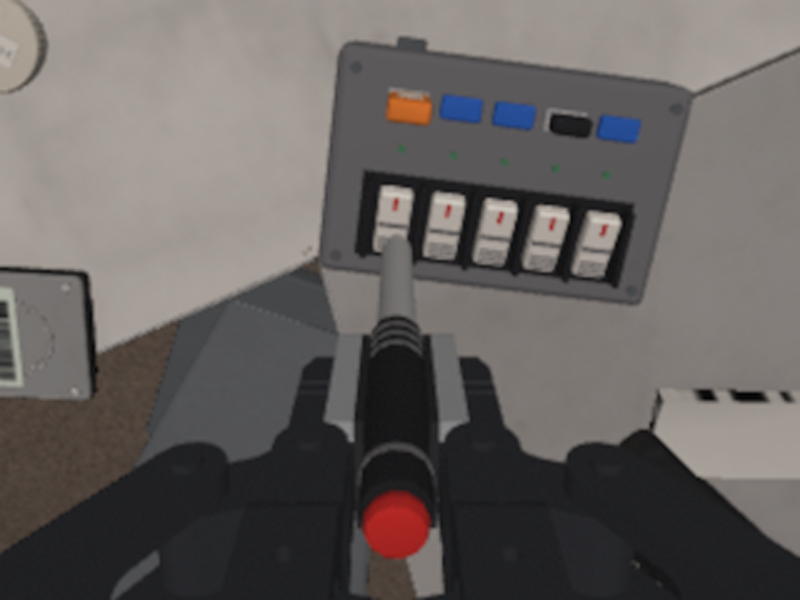

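The wrist crop shows the tip at (396,238), where I expected it (394,239). Rocker 1 runs from (396,187) to (390,250), with its red line at (396,205), and the orange stick is behind it.

```bash
python3 - <<'E'
from h import *
import pickle
i=pickle.load(open("w3.pkl","rb"))
f=lambda x,y,z:p2w("wrist",96+x/2.5,100+y/2.5,z,i)[:2]
loc=lambda k:44-22*(k-1)
obj=[];w=[]
# outer corners top, red lines (x=-20+~11?,z~.049) left out of fit; seams at pivot top z=.046
for (x,y),(u,v) in zip([(50,75),(50,-75),(-50,-75),(-50,75)],[(344,45),(690,85),(641,303),(323,263)]): obj.append((x/1e3,y/1e3));w.append(f(u,v,.036))
for k,(u,v) in enumerate([(392,223),(442,229),(492,235),(543,241),(594,246)]): obj.append((-.020,loc(k+1)/1e3));w.append(f(u,v,.046))
obj=np.array(obj);w=np.array(w)
a=obj-obj.mean(0);b=w-w.mean(0);th=np.arctan2((a[:,0]*b[:,1]-a[:,1]*b[:,0]).sum(),(a*b).sum())
R=np.array([[np.cos(th),-np.sin(th)],[np.sin(th),np.cos(th)]]);t=w.mean(0)-R@obj.mean(0)
print("yaw",th,"t",t);print(((w-t)@R-obj).round(4))
print("press1",R@[-.0095,.044]+t,"pivot",R@[-.02,.044]+t)
for u,v in [(396,205),(448,211),(500,217),(552,223),(604,230)]: print("red in hub",((f(u,v,.049)-t)@R).round(4))
print("stick top front", ((f(410,108,.068)-t)@R).round(4))
E
```

```text
yaw 0.2390240270988406 t [ 0.52810437 -0.03543581]
[[-0.0014 -0.0036]
 [-0.0002  0.0035]
 [ 0.002   0.0016]
 [ 0.004  -0.0035]
 [-0.0008 -0.0005]
 [-0.0009  0.0002]
 [-0.001   0.0008]
 [-0.0011  0.0008]
 [-0.0007  0.0007]]
press1 [0.50845726 0.00506408] pivot [0.49825578 0.00257816]
red in hub [-0.0119  0.0429]
red in hub [-0.0119  0.0212]
red in hub [-0.0119 -0.0007]
red in hub [-0.0119 -0.0227]
red in hub [-0.0123 -0.045 ]
stick top front [0.031 0.043]
```

{"api": "step_arm", "payload": {
  "targets": "-1 0.003 0 -0.03 0 0 0;-1 0.003 0 -0.06 0 0 0;-1 0.003 0 -0.08 0 0 0;-1 0.003 0 -0.08 0 0 0;-1 0.003 0 -0.08 0 0 0"
}}

```text
clock: 5.2
eef_pos: [0.5089, 0.0048, 0.1514]
tool_rot: [0.984, 0.179, -0.0, -0.0]
ft_force: [0.0, -0.1, -0.9]
grip_width: 0.0113
grasp_force: 58.7
```

```bash
python3 - <<'E'
from h import *
o=bot.get_obs(); print(o["eef_pos"],o["ft_force"])
im=bot.camera("wrist"); i=bot.camera_info("wrist")
cv2.imwrite("pics/w4.png",cv2.resize(im[130:250,176:336,::-1],(800,600),interpolation=cv2.INTER_CUBIC))
E
```

```text
[0.50892214 0.00476223 0.1514485 ] [ 0.00725624 -0.10118191 -0.92396524]
```

View pics/w4.png

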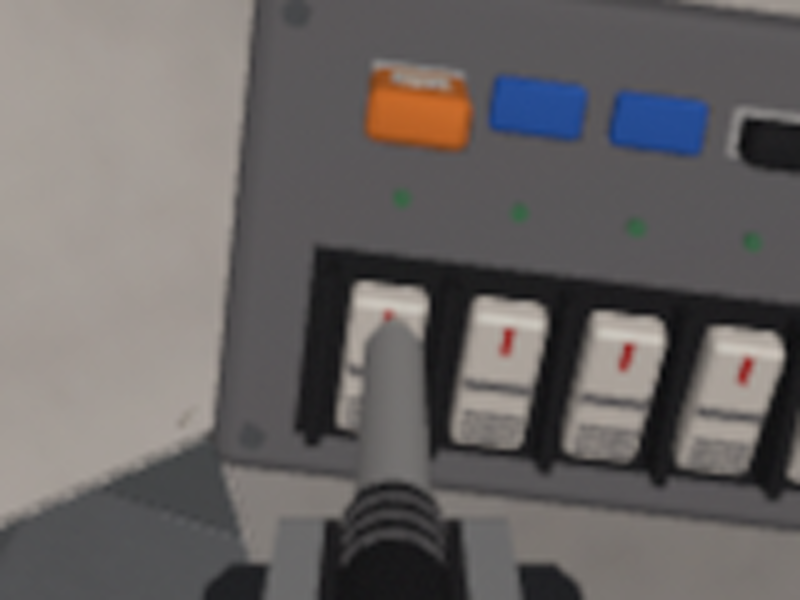

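The tip is at (393,325), over rocker 1's red line. I'll press slowly.

{"api": "step_arm", "payload": {
  "targets": "-1 0 0 -0.01 0 0 0;-1 0 0 -0.016 0 0 0;-1 0 0 -0.02 0 0 0;-1 0 0 -0.024 0 0 0;-1 0 0 -0.028 0 0 0;-1 0 0 -0.03 0 0 0;-1 0 0 -0.03 0 0 0;-1 0 0 -0.03 0 0 0"
}}

```text
clock: 5.92
eef_pos: [0.5101, 0.0051, 0.1369]
tool_rot: [0.984, 0.179, 0.001, 0.0]
ft_force: [2.7, -0.4, 3.0]
grip_width: 0.0114
grasp_force: 58.8
```

{"api": "step_arm", "payload": {
  "targets": "-1 0 0 -0.002 0 0 0;-1 0 0 -0.004 0 0 0;-1 0 0 -0.004 0 0 0;-1 0 0 -0.004 0 0 0"
}}

```text
clock: 6.25
eef_pos: [0.5103, 0.0051, 0.1357]
tool_rot: [0.984, 0.179, 0.002, 0.0]
ft_force: [3.3, 0.9, 8.4]
grip_width: 0.0121
grasp_force: 59.9
```

The force rose to 8 N, so the rocker is at its stop. I'll lift and check.

{"api": "step_arm", "payload": {
  "targets": "-1 0 0 0.01 0 0 0;-1 0 0 0.04 0 0 0;-1 0 0 0.08 0 0 0;-1 0 0 0.13 0 0 0;-1 0 0 0.16 0 0 0;-1 0 0 0.19 0 0 0;-1 0 0 0.19 0 0 0;-1 0 0 0.19 0 0 0"
}}

```text
clock: 6.92
eef_pos: [0.5081, 0.0049, 0.2287]
tool_rot: [0.984, 0.179, -0.001, -0.0]
ft_force: [-0.6, -0.3, -0.7]
grip_width: 0.0116
grasp_force: 58.8
```

```bash
python3 - <<'E'
from h import *
o=bot.get_obs(); print(o["eef_pos"],o["tool_rot"],o["ft_force"])
im=bot.camera("wrist"); i=bot.camera_info("wrist")
cv2.imwrite("pics/w5.png",cv2.resize(im[100:340,96:416,::-1],(800,600),interpolation=cv2.INTER_CUBIC))
e=o["eef_pos"]; print("tip exp",(w2p("wrist",e-[0,0,.0935],i)-[96,100])*2.5)
E
```

```text
[0.50809478 0.00489402 0.22868634] [ 9.83874438e-01  1.78857552e-01 -1.02958628e-03 -8.33567182e-05] [-0.59229946 -0.34192339 -0.70426911]
tip exp [395.4493822  237.00139995]
```

View pics/w5.png

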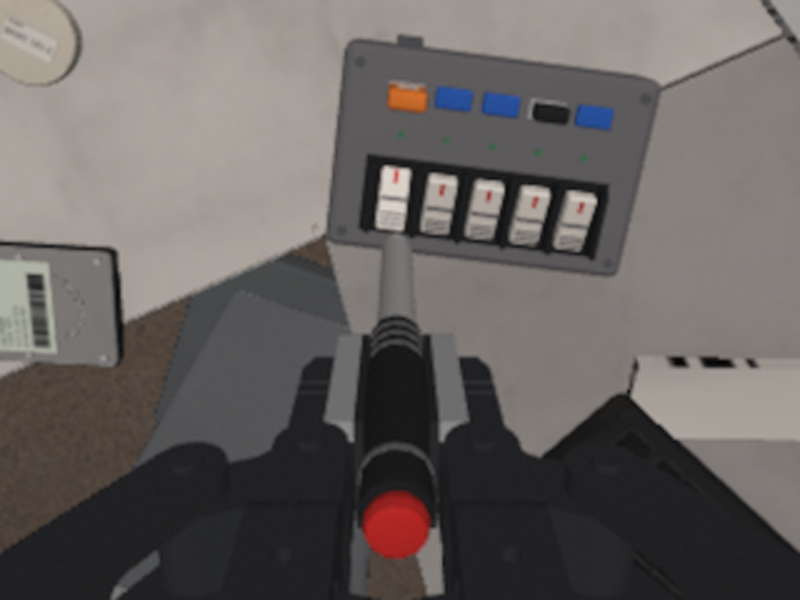

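Rocker 1 is clearly flipped (395,198) and the other four are unchanged. The stylus has not moved in the grip: cap at (396,524), as before. I'll go back over the stand by reversing the commanded shifts.

{"api": "step_arm", "payload": {
  "targets": "-1 0.003 -0.06 0.004 0 0 0;-1 0.006 -0.14 0.004 0 0 0;-1 0.01 -0.22 0.004 0 0 0;-1 0.013 -0.3 0.004 0 0 0;-1 0.016 -0.38 0.004 0 0 0;-1 0.02 -0.46 0.004 0 0 0;-1 0.024 -0.54 0.004 0 0 0;-1 0.027 -0.62 0.004 0 0 0;-1 0.03 -0.68 0.004 0 0 0;-1 0.03 -0.719 0.004 0 0 0"
}}

```text
clock: 7.8
eef_pos: [0.5223, -0.3573, 0.2281]
tool_rot: [0.984, 0.177, -0.002, -0.001]
ft_force: [0.7, 0.3, -0.9]
grip_width: 0.0118
grasp_force: 58.8
```

{"api": "step_arm", "payload": {
  "targets": "-1 0 0 -0.04 0 0 0;-1 0 0 -0.08 0 0 0;-1 0 0 -0.12 0 0 0;-1 0 0 -0.12 0 0 0;-1 0 0 -0.12 0 0 0;-1 0 0 -0.12 0 0 0"
}}

```text
clock: 8.3
eef_pos: [0.5239, -0.3543, 0.1712]
tool_rot: [0.984, 0.179, -0.0, -0.0]
ft_force: [0.8, 0.4, 0.2]
grip_width: 0.0116
grasp_force: 58.8
```

```bash
python3 - <<'E'
from h import *
o=bot.get_obs(); print(o["eef_pos"],o["tool_rot"],o["ft_force"])
im=bot.camera("wrist"); i=bot.camera_info("wrist")
cv2.imwrite("pics/w6.png",cv2.resize(im[130:250,176:336,::-1],(800,600),interpolation=cv2.INTER_CUBIC))
E
```

```text
[ 0.52388479 -0.35426027  0.17118667] [ 9.83847961e-01  1.79005262e-01 -4.08765841e-04 -3.73171667e-04] [0.82390302 0.3686458  0.17542672]
```

View pics/w6.png

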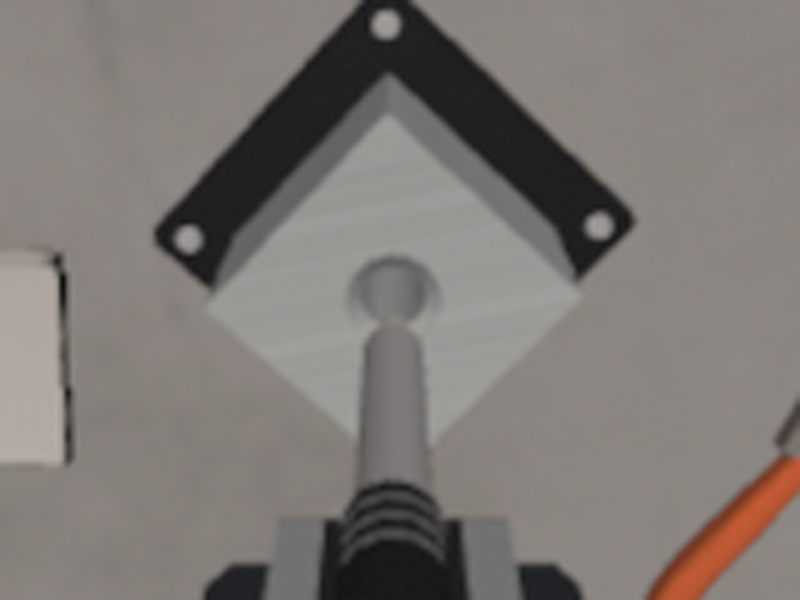

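The tip at (393,322) lines up with the hole at (394,290). I'll insert gently.

{"api": "step_arm", "payload": {
  "targets": "-1 0 0 -0.015 0 0 0;-1 0 0 -0.025 0 0 0;-1 0 0 -0.035 0 0 0;-1 0 0 -0.045 0 0 0;-1 0 0 -0.055 0 0 0;-1 0 0 -0.055 0 0 0"
}}

```text
clock: 8.85
eef_pos: [0.5233, -0.354, 0.1423]
tool_rot: [0.984, 0.179, -0.001, -0.001]
ft_force: [-0.1, 0.5, -0.5]
grip_width: 0.0116
grasp_force: 58.8
```

In with no force. I'll carry on to 1 mm above the original height.

{"api": "step_arm", "payload": {
  "targets": "-1 0 0 -0.015 0 0 0;-1 0 0 -0.03 0 0 0;-1 0 0 -0.045 0 0 0;-1 0 0 -0.06 0 0 0;-1 0 0 -0.075 0 0 0;-1 0 0 -0.083 0 0 0;-1 0 0 -0.083 0 0 0;-1 0 0 -0.083 0 0 0"
}}

```text
clock: 9.52
eef_pos: [0.524, -0.3545, 0.102]
tool_rot: [0.984, 0.179, -0.0, -0.0]
ft_force: [-0.4, -1.2, 0.1]
grip_width: 0.0115
grasp_force: 58.8
```

{"api": "step_arm", "payload": {
  "targets": "-0.5 0 0 0 0 0 0;0 0 0 0 0 0 0;0.5 0 0 0 0 0 0;1 0 0 0 0 0 0;1 0 0 0 0 0 0;1 0 0 0 0 0 0;1 0 0 0 0 0 0;1 0 0 0 0 0 0;1 0 0 0 0 0 0;1 0 0 0 0 0 0"
}}

```text
clock: 10.35
eef_pos: [0.524, -0.3545, 0.1023]
tool_rot: [0.984, 0.179, -0.0, -0.0]
ft_force: [0.0, 0.6, 0.7]
grip_width: 0.0854
grasp_force: 0.0
```

{"api": "step_arm", "payload": {
  "targets": "1 0 0 0.04 0 0 0;1 0 0 0.1 0 0 0;1 0 0 0.17 0 0 0;1 0 0 0.25 0 0 0;1 0 0 0.3 0 0 0;1 0 0 0.3 0 0 0;1 0 0 0.3 0 0 0;1 0 0 0.3 0 0 0;1 0 0 0.3 0 0 0"
}}

```text
clock: 11.1
eef_pos: [0.5233, -0.3539, 0.2503]
tool_rot: [0.984, 0.179, -0.001, -0.001]
ft_force: [-0.3, 0.3, -0.5]
grip_width: 0.0857
grasp_force: 0.0
```

```bash
python3 - <<'E'
from h import *
o=bot.get_obs(); print(o["eef_pos"],o["grip_width"],o["ft_force"],o["clock"])
i=bot.camera_info("wrist"); im=bot.camera("wrist")
hsv=cv2.cvtColor(im,cv2.COLOR_RGB2HSV)
m=((hsv[...,0]<8)|(hsv[...,0]>172))&(hsv[...,1]>150)&(hsv[...,2]>90)
n,l,st,c=cv2.connectedComponentsWithStats(m.astype(np.uint8)); 
for k in range(1,n):
    if st[k,4]>20: print(st[k],c[k],p2w("wrist",*c[k],.152,i))
a=cv2.resize(im[:,:,::-1],(400,300)); b=cv2.resize(bot.camera("top")[170:245,185:285,::-1],(400,300),interpolation=cv2.INTER_CUBIC)
cv2.imwrite("pics/w7.png",np.hstack([a,b]))
E
```

```text
[ 0.52328967 -0.35393305  0.2503212 ] 0.085693569028263 [-0.33884109  0.26529885 -0.48212628] 11.1
[249 188  12  11 108] [254.84259259 192.87037037] [ 0.52386282 -0.35437741  0.152     ]
```

View pics/w7.png

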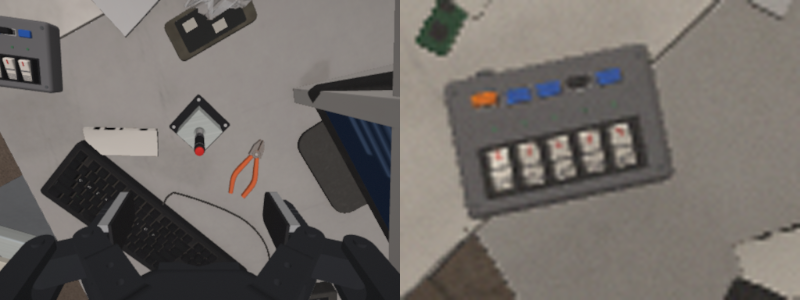

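The stylus stands in its stand with its cap at (199,151), at the same world position as at the start. The gripper is clear, only rocker 1 is on, and the loose things have not moved.

```bash
python3 -c "
from workcell import bot
print(bot.job_done())"
```

```text
the job is handed in; nothing more can be done
None
```

I flipped rocker 1, the one for the orange stick's port, fully on with the stylus tip, then put the stylus back upright in its stand, released it and handed the job in; the hand-in gave no verdict.

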